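# Tare the dial scale with the mug on it

## Task

Set the empty white mug gently and upright on the scale's round platform and let go of it. Then, pressing only lightly, roll the scale's little thumbwheel until the dial's zero bar lies under the tip of the pointer, leave it so with the mug on the platform, and do not disturb the other things on the shelf.

Things in the scene. Friction and masses are not known exactly. Their poses are not given: they have to be found in the camera images.
- scale: White-cased kitchen scale, fixed: a box 130 mm (x) by 262 mm (y, -132 to +130), 50 mm high; origin on the shelf under it, z up. On top: round platform at y = +75 mm; dial under a clear window that stops fingers (centre y = -45 mm, bezel 103 mm across, 14 mm high); tare thumbwheel in a slot at y = -111.5 mm.
- slot (a point): Centre of the thumbwheel's slot (44 mm in x, 24 in y), level with the scale's flat top, 50 mm above the shelf; axes those of the scale. The black ribbed wheel (radius 16 mm, rim 8 mm wide with sloping flanks that cannot be pinched, axle along y) is straight below. Its top stands 2 to 11 mm above this point, different each start and not measured: find it by feel.
- wheel (a joint): Thumbwheel angle (rad). Dragging its top to the scale's +x (away from the robot) makes it grow and turns the dial 0.4 rad per rad, 0.025 rad per mm of rim. Stiff: 2.8 N at the rim, 4 N at 15 mm/s; a light or fast stroke slips; stays where left. Rigid axle: 15 to 20 N per mm of press; over 20 N spoils it, 5 to 9 N is right. Worn: its top rises and falls 1 mm as it turns.
- dial (a joint): Angle (rad) of the white dial disc (radius 47 mm) about its vertical axis, growing clockwise seen from above; 0 when its zero bar points to the scale's +x. Driven by the thumbwheel alone. Starts between -0.3 and 0.3.
- pointer (a joint): Angle (rad) of the dark pointer over the dial, same axis and sense as joint dial; 0 with the platform empty; it turns 0.3 rad per mm that the platform sinks, so it settles at about 0.6 to 1.3 with the mug on, by the mug's unknown weight. Pointer and zero bar agree when joint dial = joint pointer.
- zero_mark (a point): Point 40 mm from the dial's axis on the broad black zero bar (5 mm wide, 16 mm long, the broadest mark of the dial; the other marks are thin lines), taken at the height of the pointer; turns with the dial.
- pointer_tip (a point): Tip of the pointer, 40 mm from the dial's axis; the narrow end is the tip, the short broad end is the tail.
- dial_centre (a point): Axis of dial and pointer, just below the window, 60 mm above the shelf.
- platform_top (a point): Centre of the top face of the round steel platform (radius 50 mm), 68 mm above the shelf when empty; it sinks with load.
- platform (a joint): How far the sprung platform has sunk (m): 0 empty, 1 mm per 0.8 N; its stop is at 10 mm, and driving it on to the stop (a drop or a hard push) is not allowed.
- mug_centre (a point): Centre of the white ceramic mug, half-way up (40 mm above its underside); z up; the mug is 80 mm high, 62 mm across, 0.17 to 0.35 kg, open at the top; its handle sticks out to 67 mm from the axis along its +y. It stands on the shelf at the left or at the right of the scale.
- canister: Yellow plastic sugar canister with lid, 85 mm across, 99 mm high, clip on one side; origin under its centre. To be left alone.
- jar: Glass coffee jar with red lid, 76 mm across, 117 mm high; origin under its centre. To be left alone.
- teaspoon: Steel teaspoon with a thick handle, 140 mm long, lying along its x; origin at its middle. To be left alone.
- saucer: White saucer, 120 mm across, 18 mm high; origin under its centre. To be left alone.
- biscuit_tin: Plain metal tin, 90 mm across, 70 mm high; origin under its centre. To be left alone.
- matchbox: Plain cardboard box, 52 by 35 by 15 mm; origin under its centre. To be left alone.
Not all that is in view belongs to the job. What is shaped like the part that bears mug_centre but purple is not meant.

How it is judged:
On the way, in this order (a step that is already met when the one before it is completed fails the run):
1. the mug stands upright on the platform, let go (contact force between mug and platform above 0.8 N and angle between mug_centre's own z axis and vertical below 0.12 rad and contact force between the fingers and mug below 0.1 N), for 0.4 s.
2. the zero bar has been rolled under the pointer's tip, with the mug on the platform (all of step 1 and distance between pointer_tip and zero_mark below 0.0025 m), for 0.3 s.
At the end, for the whole second after the job is handed in: The mug stands upright (within 0.12 rad) and at rest on the platform, not held; the zero mark is within 2.5 mm of the pointer's tip (about 0.06 rad) and the dial is at rest (all of step 2 and linear speed of mug below 0.02 m/s and velocity of joint dial between -0.05 and 0.05 rad/s); the robot touches nothing.
It fails at once if the thumbwheel is pressed with more than 20 N (contact force between the fingers and wheel above 20 N).
It fails at once if the platform is driven on to its stop (value of joint platform above 0.0095 m).
It fails at once if a bystander is moved by more than 20 mm (distance of any of canister, jar, teaspoon, saucer, biscuit_tin, matchbox from where it was at the start of the episode above 0.02 m).
It also fails if it takes over 72 s, if anything falls off the work surface, if the arm or the gripper's body presses on something with over 40 N, if the wrist force passes 120 N, or if a joint passes its speed limit or range.

## Robot

A 7-joint arm with a two-finger parallel gripper is mounted at the origin on the work surface. World frame = base frame: x ahead of the robot, y to its left, z up, the work surface at z = 0. Lengths are in m, angles in rad, forces in N, time in s.
With the tool pointing down it reaches from about 0.4 to 0.85 m from the base axis. Payload 10.4 kg.
Tool frame: the origin (TCP) lies at the very end of the fingers, on their centre line; the grasp point (between the pads) lies 19 mm behind it (hold_point_z is the distance from the TCP to the grasp point, in m); y points along the fingers, z is the direction in which the jaws open and shut, and the axes are right-handed (so a half turn about y gives the same grasp; the last joint's range is limited). The gripper opens to 87 mm and grips with 3 to 60 N. Pads are 19 mm wide; open, the fingers measure 117 mm over their backs; the gripper's body (75 mm by 190 mm) begins 51 mm behind the grasp point.
Start: joints at [-1.125, 0.332, -0.065, 1.46, 0.022, 1.35, -0.088], TCP at [0.282, 0.558, 0.223] pointing down, gripper open.
Joint ranges: [-2.6, 2.6], [-0.5, 2.12], [-1.47, 1.34], [0.16, 2.42], [-1.27, 4.41], [0.06, 2.06], [-2.6, 2.6]. Speed limits (rad/s): [2.22, 2.22, 2.79, 2.79, 3.14, 3.14, 3.14].

## Interface

Orientations are given as a unit quaternion [x, y, z, w].
In Python, from plant import * gives the robot as it stands.
- The arm moves only by the tool carry_out, never from a script. Its argument "motion" is one flat list of numbers, 5 for each row, row after row: the shift along the tool's x, y, z in mm, then the turn about the tool's y in degrees, then the finger opening in mm, from 0 to 87. In form: [x, y, z, twist, grip, x, y, z, twist, grip, ...]. A call has 1 to 12 rows; each row shifts and turns the commanded pose from where the row before left it, along the tool's axes as they then stand; what a row does not reach is not made up. A row lasts 1/8 s, in which the tool goes at most 62.5 mm and 10.7 degrees, less where a joint would pass 70% of its speed; a pose out of reach is approached as far as the arm can. A call is refused whole if a number of a shift passes 62.5 or a number of a turn 10.7, either way. A call with a gripper value outside its range is refused whole. The fingers move at their own pace and stop on an object; the grip force is fixed at half the most. Time passes only in rows, so rows that do not move let the fingers close. It gives the time, the measured TCP pose, the force and the opening at its end, in the units of the state.
- observe(): the state, without advancing time (a new reading comes with each control period).
- capture(name): name is "side" or "top"; returns the picture (384x512x3 uint8, red, green, blue); there is no depth.
- get_calibration(name): a dict with "fx", "fy", "cx", "cy" (pixels), "R" (3x3) and "t" (3): a world point X has camera coordinates R X + t. Camera axes: x right, y down, z forward; pixel columns grow to the right and rows downward; lengths in m; the calibration is good to about 2 mm. A picture is of the moment at which its call begins. get_calibration takes no time and is no camera call.
- finish_job(): hands the job in, once; it reports no verdict.
Trained networks look in the newest picture that a camera, given by its name, has taken for a name from the list of things; names that differ only in an ending like _2 or _b are one class to them, and where a whole thing is asked for, a point or a joint stands for the part that bears it (a point fixed in the world has none). Each returns a list of dicts, best first, with "conf" (0 to 1); they miss things now and then, are a little off and sometimes report something else, mostly with a low value. They report only what shows in the picture. A call takes as long as a camera call. They do not tell look-alikes from the thing itself.
- recognise(camera, target): "position" ([x, y, z] in m, in world coordinates, good to about 4 mm: the middle of the surface that is visible of it).
- outline_of(camera, target): "pixels" (384x512 bool, what is visible of it).
- tip_of(camera, target): "position" ([x, y, z] in m, in world coordinates, good to about 4 mm: a listed point, or the origin of a listed thing).
The state is a dict: "clock": time; "qpos": joint angles; "qvel": joint speeds; "joint_efforts": joint torques, N m; "tcp_pos": TCP position; "eef_rot": TCP orientation; "ft_force": force on the tool from outside, world axes, zero at the start; "ft_torque": the same for the moment, N m; "grip_width": finger opening in m.
Only numpy, scipy, OpenCV 4.12 (cv2) and the standard library are available. Lean on these libraries where they do the work, as an engineer would, in place of code of your own. Each camera call takes 0.05 s, during which the arm holds its last target.

## Working session

There is one attempt and no reset: what is moved stays moved. The work goes in short steps, Python scripts to look and compute and a tool call to move; the robot and the scene stay as the last step left them, time stands still between calls to the robot, and variables do not carry over. Pictures are saved under pics/ and viewed, and the job is handed in when it is done.

Besides the shell and the picture viewer there is one more tool, called after ">>>" as name(argument=value, ...) on one line, values as JSON. carry_out: Moves the arm, as the interface text tells. Its arguments: {"type":"object","properties":{"motion":{"type":"array"}},"required":["motion"]}

```bash
mkdir -p pics; ls
python3 - <<'E'
from plant import *
import cv2
s=observe(); print(s)
for n in ("side","top"):
    im=capture(n); cv2.imwrite(f"pics/{n}0.png",im[:,:,::-1]); print(n,get_calibration(n))
E
```

```text
pics
{'clock': 0.0, 'qpos': array([-1.12461462,  0.33286366, -0.06467712,  1.46092748,  0.02158591,
        1.34991445, -0.08856317]), 'qvel': array([ 7.41135679e-04, -4.81410692e-04, -3.14056985e-04, -6.12145788e-04,
        9.27375517e-05,  4.33070124e-04, -6.95491210e-04]), 'joint_efforts': array([ 8.95584321e-05, -6.23259258e+01,  2.47710018e-02, -3.89899457e+01,
       -6.13438594e-02,  3.96535336e-02,  1.10538006e-04]), 'tcp_pos': array([0.28221353, 0.55722271, 0.22176562]), 'eef_rot': array([ 0.68825815, -0.1643447 ,  0.1641533 , -0.68727377]), 'ft_force': array([ 0.24043801, -0.13567509,  0.66911168]), 'ft_torque': array([-0.00135098,  0.01323165, -0.00829033]), 'grip_width': 0.08698793414368798}
side {'fx': 484.2660298794312, 'fy': 484.2660298794312, 'cx': 250.11258472419226, 'cy': 199.31290350975516, 'R': array([[ 0.90319636, -0.42913959,  0.00869216],
       [-0.32847529, -0.70408346, -0.6295796 ],
       [ 0.27629753,  0.56577884, -0.77688736]]), 't': array([-0.45498526,  0.19815845,  1.16900091])}
top {'fx': 368.6826668040777, 'fy': 368.6826668040777, 'cx': 260.58315737478546, 'cy': 194.51493450661297, 'R': array([[-0.01081051, -0.99993451, -0.00375653],
       [-0.9883912 ,  0.01125491, -0.15151291],
       [ 0.15154527,  0.00207499, -0.98844814]]), 't': array([-0.01663268,  0.50229031,  1.02094974])}
```

View pics/side0.png

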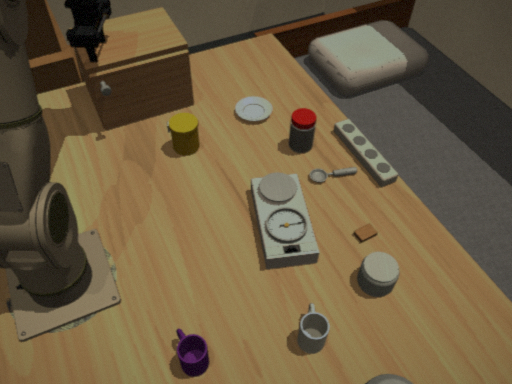

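View pics/top0.png

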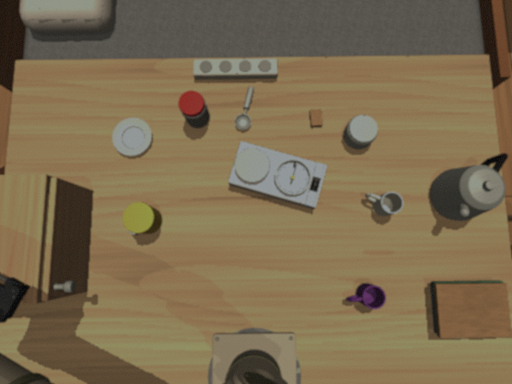

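Run:
```python
from plant import *
import numpy as np
from scipy.spatial.transform import Rotation as R
s=observe(); print(R.from_quat(s['eef_rot']).as_matrix().round(3))
for c in ("top","side"):
  for t in ("mug_centre","slot","dial_centre","platform_top","pointer_tip","zero_mark","scale"):
    print(c,t,[(np.round(d['position'],4).tolist(),round(d['conf'],2)) for d in tip_of(c,t)[:3]])
print(observe()['clock'])
```

```text
[[ 0.892 -0.001  0.452]
 [-0.452 -0.001  0.892]
 [ 0.    -1.    -0.001]]
top mug_centre [([0.4722, -0.3838, 0.0418], 0.73), ([0.2201, -0.3182, 0.0432], 0.67)]
top slot [([0.5299, -0.1787, 0.0475], 0.96)]
top dial_centre [([0.5488, -0.1123, 0.0559], 0.58), ([0.5619, -0.0695, 0.0039], 0.42)]
top platform_top [([0.5856, -0.0005, 0.0696], 0.58), ([0.7431, -0.1955, -0.0034], 0.4)]
top pointer_tip [([0.5892, -0.122, 0.0584], 0.55), ([0.5487, -0.1106, 0.0587], 0.32), ([0.471, -0.3867, 0.0434], 0.28)]
top zero_mark [([0.5872, -0.1202, 0.0576], 0.74)]
top scale [([0.5632, -0.0661, 0.0038], 0.92)]
side mug_centre [([0.2201, -0.3209, 0.0445], 0.74), ([0.4709, -0.387, 0.0396], 0.7)]
side slot [([0.529, -0.1801, 0.0534], 0.64)]
side dial_centre [([0.5482, -0.112, 0.0587], 0.86)]
side platform_top [([0.5807, 0.004, 0.0695], 0.66)]
side pointer_tip []
side zero_mark [([0.5862, -0.1211, 0.0578], 0.59)]
side scale [([0.5583, -0.07, 0.002], 0.88), ([0.7758, 0.0181, 0.0031], 0.68), ([0.6879, -0.3194, 0.0012], 0.59)]
0.8
```

```bash
cat > h.py <<'E'
import numpy as np, cv2
from plant import *
def proj(c,X):
    k=get_calibration(c); p=np.atleast_2d(X)@np.array(k['R']).T+k['t']
    return np.c_[k['fx']*p[:,0]/p[:,2]+k['cx'],k['fy']*p[:,1]/p[:,2]+k['cy']]
def back(c,uv,z):
    k=get_calibration(c);Rm=np.array(k['R']);uv=np.atleast_2d(uv).astype(float)
    d=np.c_[(uv[:,0]-k['cx'])/k['fx'],(uv[:,1]-k['cy'])/k['fy'],np.ones(len(uv))]@Rm
    o=-Rm.T@k['t']; s=(z-o[2])/d[:,2]; return o+d*s[:,None]
E
python3 - <<'E'
from h import *
t=cv2.imread('pics/top0.png');s=cv2.imread('pics/side0.png')
a=cv2.resize(t[130:220,220:410],None,fx=4,fy=4,interpolation=cv2.INTER_CUBIC)
b=cv2.resize(s[165:360,240:340],None,fx=3,fy=3,interpolation=cv2.INTER_CUBIC)
cv2.imwrite('pics/c1.png',a);cv2.imwrite('pics/c2.png',b)
for c in('top','side'):
  for o in outline_of(c,'mug_centre')[:2]:
    ys,xs=np.nonzero(o['pixels']);print(c,o['conf'],xs.min(),xs.max(),ys.min(),ys.max())
  if c=='side' or 1:
    for o in outline_of(c,'scale')[:1]:
      m=o['pixels'].astype(np.uint8);r=cv2.minAreaRect(np.argwhere(m)[:,::-1].astype(np.float32));print(cv2.boxPoints(r).round(1).tolist(), back(c,cv2.boxPoints(r),0.04).round(3).tolist())
E
```

```text
top 0.97 367 402 192 215
top 0.59 346 385 283 308
[[226.1999969482422, 185.3000030517578], [239.10000610351562, 139.1999969482422], [327.8999938964844, 164.10000610351562], [315.1000061035156, 210.10000610351562]] [[0.53, 0.076, 0.04], [0.667, 0.039, 0.04], [0.589, -0.219, 0.04], [0.455, -0.177, 0.04]]
side 0.75 177 208 330 376
side 0.56 298 329 304 353
[[247.6999969482422, 176.1999969482422], [302.6000061035156, 165.8000030517578], [320.79998779296875, 261.5], [265.8999938964844, 272.0]] [[0.537, 0.086, 0.04], [0.693, 0.056, 0.04], [0.579, -0.237, 0.04], [0.447, -0.207, 0.04]]
```

View pics/c1.png

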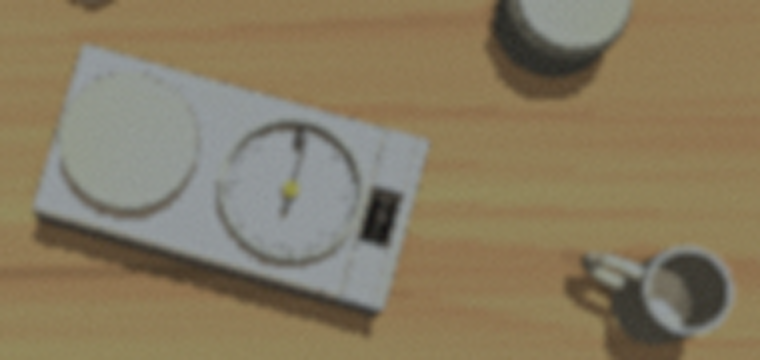

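View pics/c2.png

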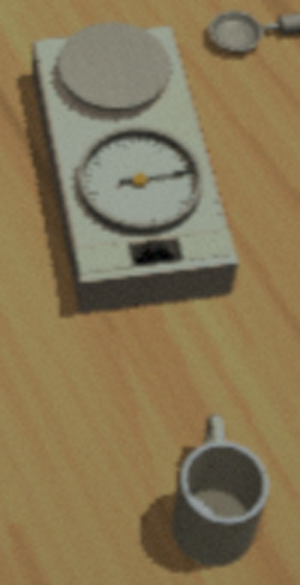

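Run:
```python
from h import *
f=lambda n,a,b,z:print(n,back('top',a,z)[0].round(4),back('side',b,z)[0].round(4))
o1=np.array([220,130]);o2=np.array([240,165])
c=lambda x:o1+np.array(x)/4-.375
d=lambda x:o2+np.array(x)/3-.333
f('plat',c((129,142)),d((114,67)),.068)
f('hub',c((290,188)),d((140,180)),.062)
f('slot',c((381,217)),d((156,251)),.052)
f('rim',c((687,290)),d((224,483)),.08)
f('hand',c((590,260)),d((215,425)),.06)
```

```text
plat [0.5818 0.0014 0.068 ] [ 0.5812 -0.0045  0.068 ]
hub [ 0.5486 -0.112   0.062 ] [ 0.5466 -0.1186  0.062 ]
slot [ 0.5288 -0.1771  0.052 ] [ 0.5289 -0.1804  0.052 ]
rim [ 0.4704 -0.3812  0.08  ] [ 0.469  -0.3861  0.08  ]
hand [ 0.495  -0.3216  0.06  ] [ 0.4925 -0.3371  0.06  ]
```

>>> carry_out(motion=[0,-20,0,0,87,20,-30,-5,0,87,48,-20,-14,0,87,48,0,-14,0,87,48,0,-14,0,87,48,0,-14,0,87,48,0,-14,0,87,28,0,-9,0,87,0,0,0,10,87,0,0,0,10,87,0,0,0,10,87,0,0,0,10,87])

```text
clock: 2.5
tcp_pos: [0.5013, 0.3525, 0.2926]
eef_rot: [-0.589, 0.391, -0.391, 0.589]
ft_force: [-0.3, 0.1, 0.5]
grip_width: 0.0868
```

```bash
cat >> h.py <<'E'
from scipy.spatial.transform import Rotation as Ro
def st(goal=None,ang=None):
    s=observe();M=Ro.from_quat(s['eef_rot']).as_matrix();a=np.degrees(np.arctan2(M[1,2],M[0,2]))
    print('t',round(s['clock'],2),'tcp',s['tcp_pos'].round(4),'jaw',a.round(1),'tilt',M[2].round(3),'F',s['ft_force'].round(2),'w',round(s['grip_width'],4),'q',s['qpos'].round(2))
    if goal is not None: print('shift mm',((M.T@(np.array(goal)-s['tcp_pos']))*1000).round(1))
    return s,M
E
python3 -c "
from h import *
st([0.58,-0.1,0.30])"
```

```text
t 2.5 tcp [0.5013 0.3525 0.2926] jaw 22.8 tilt [-0. -1. -0.] F [-0.3   0.13  0.45] w 0.0868 q [-0.83  0.28  0.19  1.39 -0.05  1.48 -0.25]
shift mm [ 447.6   -7.5 -102.9]
```

>>> carry_out(motion=[30,0,-7,0,87,52,0,-12,0,87,52,0,-12,0,87,52,0,-12,0,87,52,0,-12,0,87,52,0,-12,0,87,52,0,-12,0,87,52,0,-12,0,87,40,0,-9,0,87,0,0,0,10,87,0,0,0,10,87,0,0,0,10,87])

```text
clock: 4.0
tcp_pos: [0.5799, -0.0859, 0.2925]
eef_rot: [-0.468, 0.53, -0.53, 0.468]
ft_force: [-0.2, -1.2, 0.1]
grip_width: 0.0866
```

```bash
python3 -c "
from h import *
st([0.471,-0.385,0.15])"
```

```text
t 4.0 tcp [ 0.5799 -0.0859  0.2925] jaw -7.2 tilt [-0. -1. -0.] F [-0.19 -1.2   0.15] w 0.0866 q [-0.38  0.23  0.54  1.48 -0.12  1.46  0.04]
shift mm [310.4 142.5 -70.6]
```

>>> carry_out(motion=[36,0,-8,0,87,52,0,-12,0,87,52,0,-12,0,87,52,0,-12,0,87,52,0,-12,0,87,48,0,-11,0,87,18,0,-4,0,87,0,0,0,6.5,87,0,20,0,6.5,87,0,50,0,0,87,0,50,0,0,87,0,20,0,0,87])

```text
clock: 5.5
tcp_pos: [0.4721, -0.3834, 0.1499]
eef_rot: [-0.407, 0.58, -0.577, 0.406]
ft_force: [0.2, 0.5, 1.1]
grip_width: 0.0867
```

```bash
python3 -c "
from h import *
st([0.471,-0.385,0.04])
for c in('top','side'):
  cv2.imwrite(f'pics/{c}1.png',capture(c)[:,:,::-1])
a=cv2.imread('pics/top1.png')[120:280,300:480];b=cv2.imread('pics/side1.png')[224:384,220:400]
cv2.imwrite('pics/m1.png',cv2.resize(np.hstack([a,b]),None,fx=2.2,fy=2.2))
"
```

```text
t 5.5 tcp [ 0.4721 -0.3834  0.1499] jaw -19.8 tilt [-0.001 -1.    -0.003] F [0.15 0.47 1.13] w 0.0867 q [ 0.05  0.41  0.71  1.63 -0.28  1.21  0.48]
shift mm [ 2.000e+00  1.099e+02 -1.000e-01]
```

View pics/m1.png

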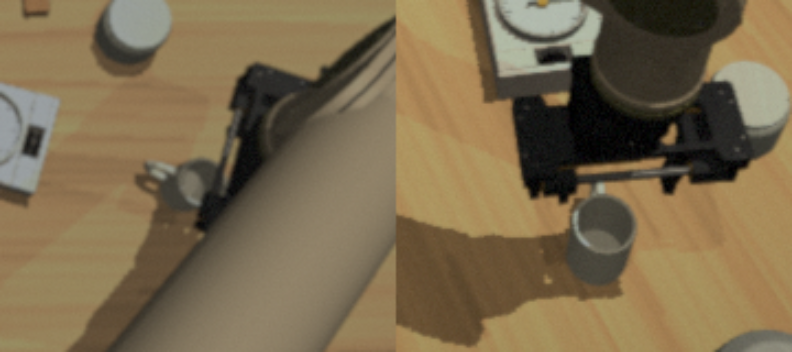

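```bash
python3 -c "
from h import *
p=np.array([[.4721,-.3834,.15],[.4721,-.3834,.22]])
z=np.array([.94,-.34,0])*.045
for c in('top','side'): print(proj(c,np.vstack([p,p[0]+z,p[0]-z])).round())
"
```

```text
[[402. 198.]
 [413. 194.]
 [407. 182.]
 [397. 214.]]
[[319. 309.]
 [323. 292.]
 [341. 307.]
 [297. 311.]]
```

>>> carry_out(motion=[2,30,0,0,87,0,40,0,0,87,0,28,0,0,87,0,10,0,0,87,0,0,0,0,87])

```text
clock: 6.22
tcp_pos: [0.4725, -0.3875, 0.0457]
eef_rot: [0.406, -0.578, 0.579, -0.407]
ft_force: [0.1, -0.1, 0.8]
grip_width: 0.0874
```

```bash
python3 -c "
from h import *
st([0.471,-0.385,0.04])
cv2.imwrite('pics/m2.png',cv2.resize(capture('side')[224:384,220:400,::-1],None,fx=3,fy=3))
"
```

```text
t 6.22 tcp [ 0.4725 -0.3875  0.0457] jaw -19.8 tilt [ 0.    -1.     0.001] F [ 0.12 -0.14  0.84] w 0.0874 q [ 0.1   0.53  0.66  1.72 -0.37  1.02  0.54]
shift mm [-1.8  5.7 -2.3]
```

View pics/m2.png

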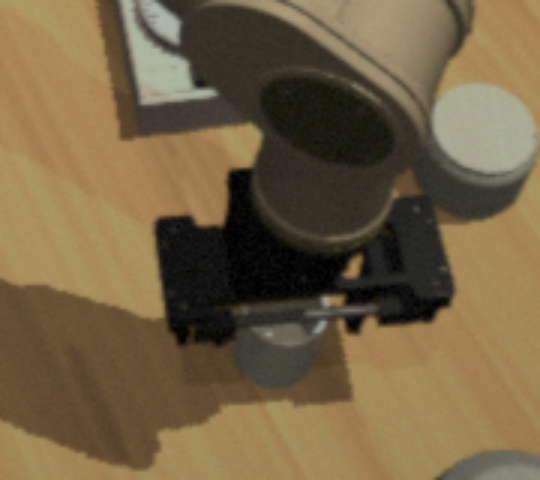

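>>> carry_out(motion=[-1,0,-2,0,75,0,0,0,0,65,0,0,0,0,58,0,0,0,0,50,0,0,0,0,50,0,0,0,0,50])

```text
clock: 7.02
tcp_pos: [0.4704, -0.3854, 0.0448]
eef_rot: [0.406, -0.579, 0.579, -0.406]
ft_force: [-1.1, 1.6, 5.4]
grip_width: 0.061
```

```bash
python3 -c "
from h import *
st([0.471,-0.385,0.04])
"
```

```text
t 7.03 tcp [ 0.4704 -0.3854  0.0448] jaw -19.9 tilt [-0. -1.  0.] F [-1.14  1.58  5.39] w 0.061 q [ 0.1   0.53  0.66  1.72 -0.37  1.02  0.54]
shift mm [-0.6  4.8  0.4]
```

>>> carry_out(motion=[0,-8,0,0,50,0,-20,0,0,50,0,-40,0,0,50,0,-40,0,0,50,0,-20,0,0,50,0,-8,0,0,50,0,0,0,0,50,0,0,0,0,50])

```text
clock: 8.02
tcp_pos: [0.4697, -0.3849, 0.1791]
eef_rot: [-0.407, 0.579, -0.578, 0.406]
ft_force: [0.0, 0.4, -1.6]
grip_width: 0.0609
```

```bash
python3 -c "
from h import *
st([0.582,0,0.18])
cv2.imwrite('pics/m3.png',cv2.resize(capture('side')[174:384,180:420,::-1],None,fx=2.5,fy=2.5))
"
```

```text
t 8.03 tcp [ 0.4697 -0.3849  0.1791] jaw -19.9 tilt [-0.    -1.    -0.002] F [ 0.04  0.4  -1.64] w 0.0609 q [ 0.04  0.38  0.73  1.6  -0.26  1.26  0.47]
shift mm [-400.1   -0.7  -25.2]
```

View pics/m3.png

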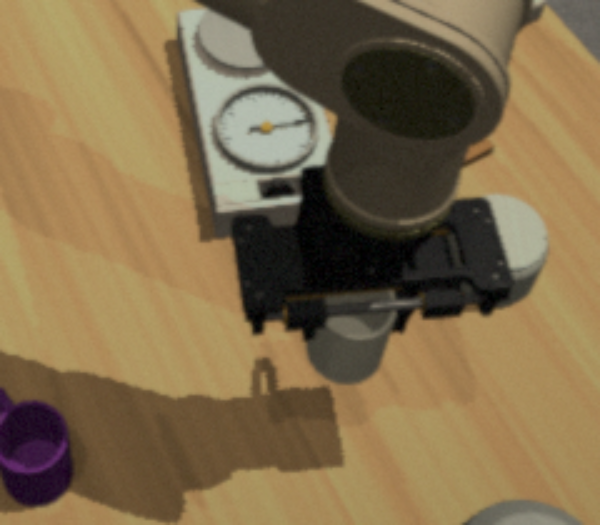

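>>> carry_out(motion=[-15,0,-1,0,50,-35,0,-2,0,50,-50,0,-3,0,50,-50,0,-3,0,50,-50,0,-3,0,50,-50,0,-3,0,50,-50,0,-3,0,50,-45,0,-3,0,50,-35,0,-2,0,50,-20,0,-2,0,50,0,0,0,0,50,0,0,0,0,50])

```text
clock: 9.57
tcp_pos: [0.5822, -0.0024, 0.1805]
eef_rot: [0.406, -0.579, 0.579, -0.406]
ft_force: [0.5, -0.7, -2.2]
grip_width: 0.0613
```

```bash
python3 -c "
from h import *
st([0.582,0,0.113])
cv2.imwrite('pics/m4.png',cv2.resize(np.hstack([capture('side')[94:284,190:360,::-1],capture('top')[94:284,190:360,::-1]]),None,fx=2.3,fy=2.3))
"
```

```text
t 9.57 tcp [ 0.5822 -0.0024  0.1805] jaw -20.0 tilt [ 0.001 -1.     0.   ] F [ 0.53 -0.68 -2.21] w 0.0613 q [-0.54  0.29  0.56  1.66 -0.16  1.24 -0.3 ]
shift mm [-2.2 67.5 -1. ]
```

View pics/m4.png

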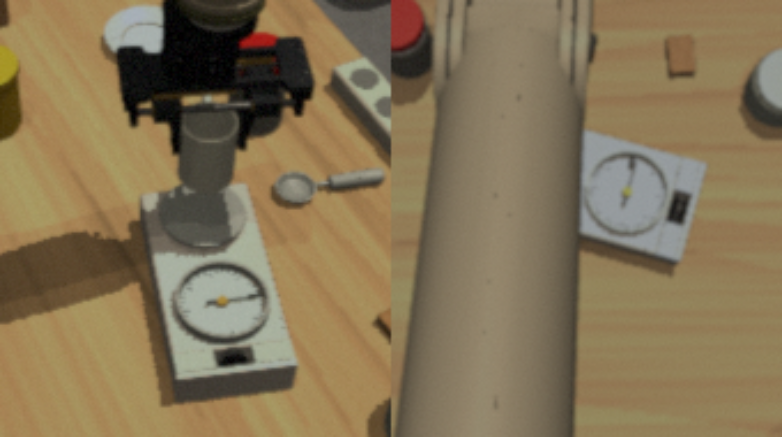

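>>> carry_out(motion=[-2,15,-1,0,50,0,20,0,0,50,0,15,0,0,50,0,8,0,0,50,0,4,0,0,50,0,0,0,0,50,0,0,0,0,50])

```text
clock: 10.55
tcp_pos: [0.5827, 0.0015, 0.1191]
eef_rot: [0.406, -0.579, 0.579, -0.407]
ft_force: [-0.6, 0.1, -3.0]
grip_width: 0.061
```

```bash
python3 -c "
from h import *
st([0.582,0,0.113])
"
```

```text
t 10.55 tcp [0.5827 0.0015 0.1191] jaw -19.9 tilt [-0.001 -1.     0.001] F [-0.61  0.1  -3.02] w 0.061 q [-0.53  0.35  0.54  1.73 -0.19  1.12 -0.27]
shift mm [ 1.7  6.1 -0.1]
```

>>> carry_out(motion=[1,2,0,0,50,0,2,0,0,50,0,2,0,0,50,0,1.5,0,0,50,0,0,0,0,50,0,0,0,0,50])

```text
clock: 11.3
tcp_pos: [0.582, 0.0006, 0.1111]
eef_rot: [-0.406, 0.579, -0.579, 0.406]
ft_force: [-1.1, -0.8, -0.8]
grip_width: 0.0611
```

```bash
python3 -c "
from h import *
st([0.582,0,0.113])
cv2.imwrite('pics/m5.png',cv2.resize(capture('side')[94:284,190:360,::-1],None,fx=3,fy=3))
"
```

```text
t 11.3 tcp [0.582  0.0006 0.1111] jaw -19.9 tilt [-0. -1.  0.] F [-1.12 -0.8  -0.82] w 0.0611 q [-0.52  0.35  0.54  1.74 -0.2   1.1  -0.27]
shift mm [ 0.5 -1.9  0.2]
```

View pics/m5.png

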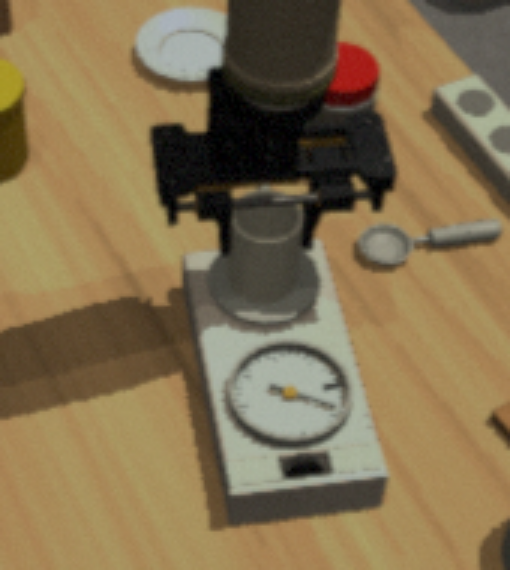

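>>> carry_out(motion=[0,1,0,0,50,0,0,0,0,50,0,0,0,0,64,0,0,0,0,70,0,0,0,0,80,0,0,0,0,87,0,0,0,0,87,0,0,0,0,87])

```text
clock: 12.35
tcp_pos: [0.582, 0.0006, 0.11]
eef_rot: [-0.406, 0.579, -0.579, 0.406]
ft_force: [-0.1, -0.4, 0.3]
grip_width: 0.0865
```

```bash
python3 -c "
from h import *
st([0.582,0,0.113])
cv2.imwrite('pics/m6.png',cv2.resize(capture('side')[94:284,190:360,::-1],None,fx=3,fy=3))
"
```

```text
t 12.35 tcp [0.582  0.0006 0.11  ] jaw -19.9 tilt [-0. -1. -0.] F [-0.07 -0.37  0.34] w 0.0865 q [-0.52  0.35  0.54  1.74 -0.2   1.1  -0.27]
shift mm [ 0.6 -3.   0.2]
```

View pics/m6.png

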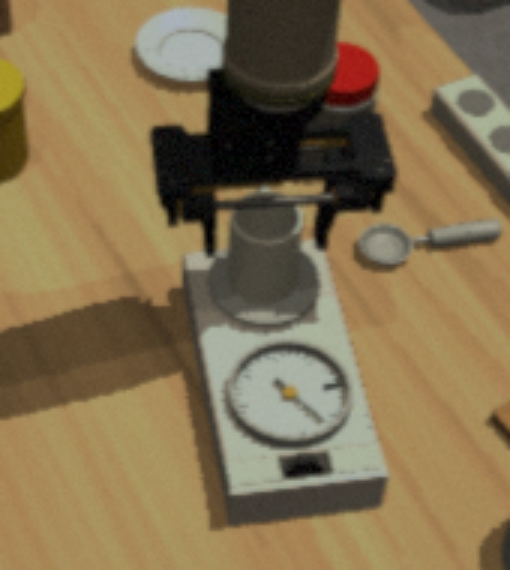

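>>> carry_out(motion=[0,-5,0,0,87,0,-15,0,0,87,0,-30,0,0,87,0,-40,0,0,87,0,-30,0,0,60,0,-15,0,-3.3,30,0,0,0,0,0,0,0,0,0,0])

```text
clock: 13.4
tcp_pos: [0.5817, 0.0006, 0.2447]
eef_rot: [-0.423, 0.567, -0.567, 0.422]
ft_force: [0.5, 0.3, -0.7]
grip_width: 0.0546
```

```bash
python3 -c "
from h import *
st([0.529,-0.1785,0.24])
cv2.imwrite('pics/m7.png',cv2.resize(capture('side')[94:284,190:360,::-1],None,fx=3,fy=3))
"
```

```text
t 13.4 tcp [0.5817 0.0006 0.2447] jaw -16.6 tilt [ 0. -1. -0.] F [ 0.53  0.28 -0.74] w 0.0546 q [-0.55  0.24  0.56  1.57 -0.13  1.37 -0.26]
shift mm [186.7   4.7   0.7]
```

View pics/m7.png

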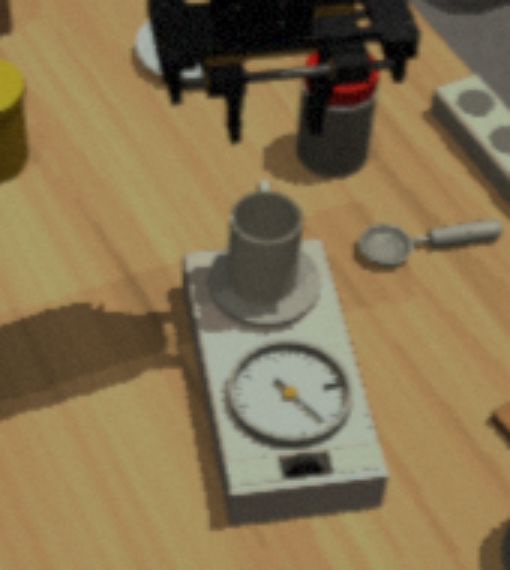

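>>> carry_out(motion=[20,0,0,0,0,45,0,0,0,0,50,0,0,0,0,45,0,0,0,0,22,20,0,0,0,5,40,0,0,0,0,40,0,0,0,0,40,0,0,0,0,20,0,0,0,0,0,0,0,0])

```text
clock: 14.7
tcp_pos: [0.5267, -0.1797, 0.0836]
eef_rot: [-0.423, 0.568, -0.566, 0.421]
ft_force: [-0.8, -0.1, 0.4]
grip_width: 0.0007
```

```bash
cat >> h.py <<'E'
YAW=np.radians(-16.6); SX=np.array([np.cos(YAW),np.sin(YAW),0]); SY=np.array([-np.sin(YAW),np.cos(YAW),0])
HUB=np.array([.548,-.1145,.060]); SLOT=np.array([.529,-.1785,.05])
def rect(c,im,hub=HUB,half=.06,n=480):
    g=np.linspace(-half,half,n); xx,yy=np.meshgrid(g,g)   # image: right=+scale x? right = -scale y, up=+scale x
    P=hub+(-yy)[...,None]*SX+(-xx)[...,None]*SY
    uv=proj(c,P.reshape(-1,3)).reshape(n,n,2).astype(np.float32)
    return cv2.remap(im,uv[...,0],uv[...,1],cv2.INTER_CUBIC)
E
python3 -c "
from h import *
s,M=st(SLOT)
a=capture('side')[:,:,::-1].copy();b=capture('top')[:,:,::-1].copy()
cv2.imwrite('pics/m8.png',cv2.resize(np.hstack([a[164:294,230:360],b[114:244,230:360]]),None,fx=3,fy=3))
cv2.imwrite('pics/r8.png',np.hstack([rect('side',a),rect('top',b)])[:, :])
"
```

```text
t 14.7 tcp [ 0.5267 -0.1797  0.0836] jaw -16.7 tilt [ 0.001 -1.    -0.003] F [-0.83 -0.1   0.39] w 0.0007 q [-0.29  0.35  0.63  1.83 -0.24  1.04  0.15]
shift mm [-1.8 33.6  2. ]
```

View pics/m8.png

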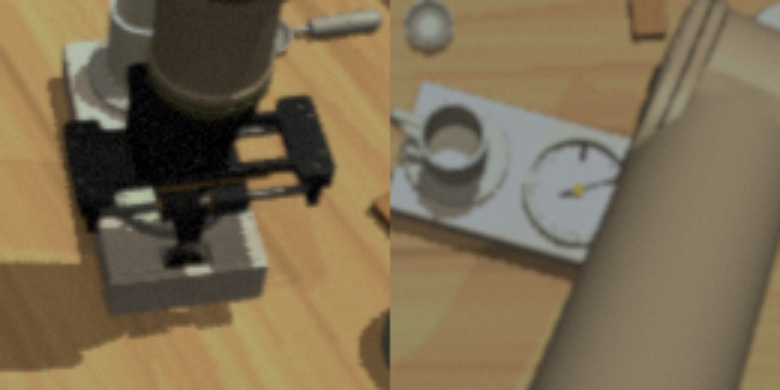

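View pics/r8.png

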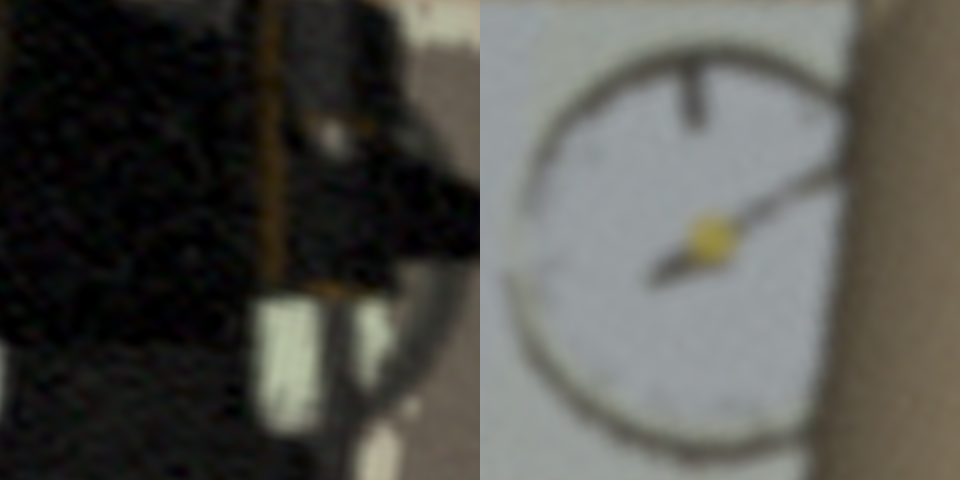

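>>> carry_out(motion=[-1,5,-3,0,0,0,8,-3,0,0,0,5,0,0,0,0,2,0,0,0,0,0,0,0,0,0,0,0,0,0])

```text
clock: 15.55
tcp_pos: [0.5234, -0.1761, 0.0651]
eef_rot: [0.423, -0.567, 0.567, -0.423]
ft_force: [0.0, 0.9, 0.4]
grip_width: 0.0003
```

```bash
python3 -c "
from h import *
s,M=st(SLOT)
a=capture('side')[:,:,::-1].copy()
st()
cv2.imwrite('pics/m9.png',cv2.resize(a[204:294,250:350],None,fx=6,fy=6,interpolation=cv2.INTER_CUBIC))
"
```

```text
t 15.55 tcp [ 0.5234 -0.1761  0.0651] jaw -16.6 tilt [-0. -1.  0.] F [0.02 0.94 0.41] w 0.0003 q [-0.28  0.36  0.63  1.86 -0.25  1.    0.16]
shift mm [ 0.7 15.1  6.1]
t 15.6 tcp [ 0.5234 -0.1761  0.0652] jaw -16.6 tilt [-0. -1.  0.] F [ 0.17  0.12 -0.16] w 0.0009 q [-0.28  0.36  0.63  1.86 -0.25  1.    0.16]
```

View pics/m9.png

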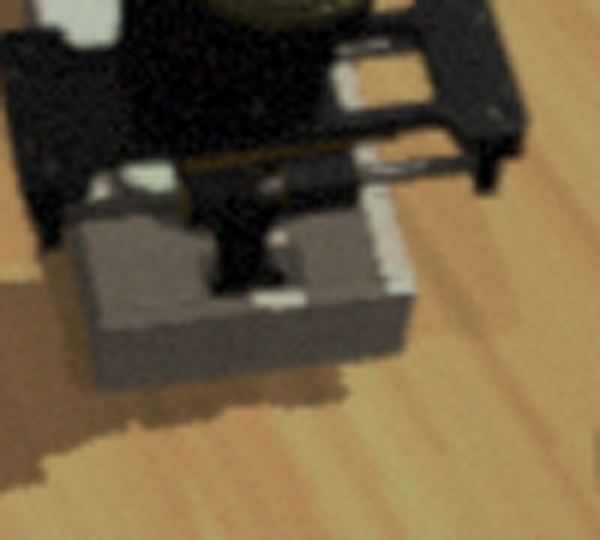

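>>> carry_out(motion=[0,1,0,0,0,0,1,0,0,0,0,1,0,0,0,0,0,0,0,0,0,0,0,0,0])

```text
clock: 16.23
tcp_pos: [0.5232, -0.176, 0.062]
eef_rot: [-0.423, 0.567, -0.567, 0.423]
ft_force: [0.3, -0.5, -0.5]
grip_width: 0.0004
```

>>> carry_out(motion=[0,0.5,0,0,0,0,0.5,0,0,0,0,0,0,0,0])

```text
clock: 16.6
tcp_pos: [0.5232, -0.176, 0.061]
eef_rot: [-0.423, 0.567, -0.567, 0.423]
ft_force: [-0.5, -0.3, 0.2]
grip_width: 0.0007
```

>>> carry_out(motion=[0,0.3,0,0,0,0,0.2,0,0,0,0,0,0,0,0])

```text
clock: 16.98
tcp_pos: [0.5232, -0.176, 0.0605]
eef_rot: [-0.423, 0.567, -0.567, 0.423]
ft_force: [0.7, 0.8, 0.1]
grip_width: 0.0005
```

>>> carry_out(motion=[0,0.5,0,0,0,0,0,0,0,0])

```text
clock: 17.23
tcp_pos: [0.5232, -0.1759, 0.0599]
eef_rot: [-0.423, 0.567, -0.567, 0.423]
ft_force: [1.3, -0.4, 0.4]
grip_width: 0.0005
```

>>> carry_out(motion=[0,0.4,0,0,0,0,0,0,0,0])

```text
clock: 17.48
tcp_pos: [0.5232, -0.176, 0.0596]
eef_rot: [-0.423, 0.567, -0.567, 0.423]
ft_force: [-0.5, -0.1, 1.0]
grip_width: 0.0003
```

>>> carry_out(motion=[0,0.4,0,0,0,0,0,0,0,0])

```text
clock: 17.73
tcp_pos: [0.5232, -0.176, 0.0592]
eef_rot: [-0.423, 0.567, -0.567, 0.423]
ft_force: [-0.2, -0.0, -0.5]
grip_width: 0.0005
```

>>> carry_out(motion=[0,0.5,0,0,0,0,0,0,0,0])

```text
clock: 17.98
tcp_pos: [0.5233, -0.176, 0.0589]
eef_rot: [-0.423, 0.567, -0.567, 0.423]
ft_force: [-1.2, 0.5, 2.9]
grip_width: 0.0005
```

>>> carry_out(motion=[0,0.2,0,0,0,0,0,0,0,0])

```text
clock: 18.23
tcp_pos: [0.5233, -0.176, 0.0588]
eef_rot: [0.423, -0.567, 0.567, -0.423]
ft_force: [-2.0, 0.8, 4.7]
grip_width: 0.0005
```

>>> carry_out(motion=[0,0.25,0,0,0,0,0,0.5,0,0,0,0,1,0,0,0,0,1,0,0])

```text
clock: 18.73
tcp_pos: [0.5255, -0.1767, 0.0588]
eef_rot: [-0.423, 0.567, -0.567, 0.423]
ft_force: [-3.9, 1.6, 11.8]
grip_width: 0.0006
```

```bash
cat >> h.py <<'E'
def look(n):
    s,M=st(SLOT)
    b=capture('top')[:,:,::-1].copy(); cv2.imwrite(f'pics/{n}.png',rect('top',b))
    st()
E
python3 -c "
from h import *
look('d1')"
```

```text
t 18.73 tcp [ 0.5255 -0.1767  0.0588] jaw -16.6 tilt [-0.001 -1.    -0.   ] F [-3.9   1.57 11.78] w 0.0006 q [-0.28  0.38  0.62  1.86 -0.26  0.99  0.16]
shift mm [0.8 8.8 3.9]
t 18.77 tcp [ 0.5257 -0.1767  0.0589] jaw -16.6 tilt [-0.001 -1.    -0.   ] F [-3.81  1.12 10.76] w 0.0003 q [-0.28  0.38  0.62  1.86 -0.26  0.99  0.16]
```

View pics/d1.png

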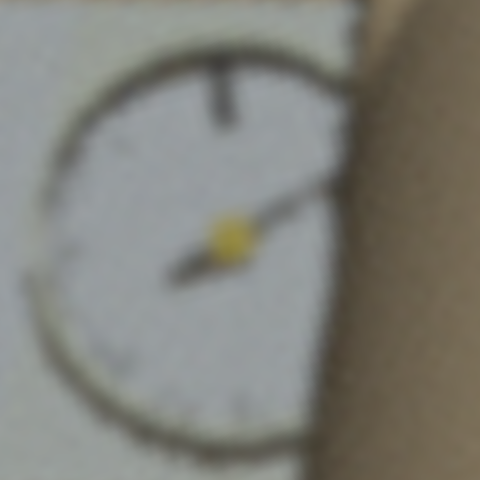

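>>> carry_out(motion=[0,-0.35,0,0,0,0,0,1,0,0,0,0,1,0,0,0,0,1,0,0])

```text
clock: 19.27
tcp_pos: [0.5284, -0.1776, 0.0591]
eef_rot: [-0.423, 0.567, -0.567, 0.423]
ft_force: [-3.2, 1.0, 9.5]
grip_width: 0.0005
```

>>> carry_out(motion=[0,-0.2,0,0,0,0,0,1,0,0,0,-0.05,1,0,0,0,0,1,0,0])

```text
clock: 19.77
tcp_pos: [0.5312, -0.1784, 0.0593]
eef_rot: [-0.423, 0.567, -0.567, 0.423]
ft_force: [-4.1, 0.9, 8.8]
grip_width: 0.0003
```

>>> carry_out(motion=[0,-0.15,1,0,0,0,-0.07,1,0,0,0,-0.07,1,0,0])

```text
clock: 20.15
tcp_pos: [0.5341, -0.1793, 0.0594]
eef_rot: [-0.423, 0.567, -0.567, 0.423]
ft_force: [-3.0, 0.8, 6.6]
grip_width: 0.0007
```

```bash
python3 -c "
from h import *
look('d2')"
```

```text
t 20.15 tcp [ 0.5341 -0.1793  0.0594] jaw -16.6 tilt [-0. -1. -0.] F [-3.03  0.83  6.59] w 0.0007 q [-0.27  0.4   0.62  1.83 -0.27  1.    0.17]
shift mm [ 0.7  9.4 -5.1]
t 20.2 tcp [ 0.5342 -0.1793  0.0594] jaw -16.6 tilt [-0. -1. -0.] F [-3.54  1.31  6.15] w 0.0006 q [-0.27  0.4   0.62  1.83 -0.27  1.    0.17]
```

View pics/d2.png

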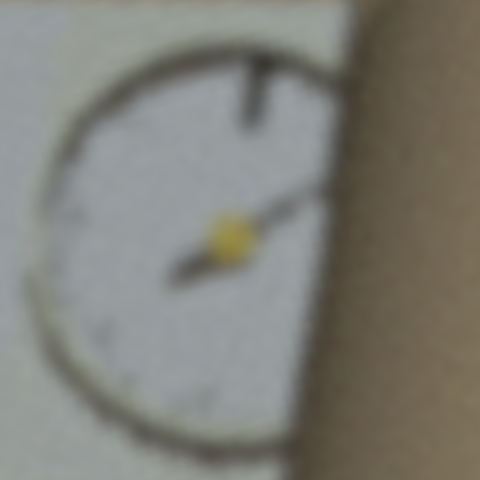

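>>> carry_out(motion=[0,0,1,0,0,0,-0.03,1,0,0,0,-0.03,1,0,0])

```text
clock: 20.58
tcp_pos: [0.537, -0.1801, 0.0592]
eef_rot: [-0.423, 0.567, -0.567, 0.423]
ft_force: [-2.6, 1.0, 3.9]
grip_width: 0.0002
```

>>> carry_out(motion=[0,-3,0,0,0,0,0,-8,0,0,0,0,-9,0,0,0,1.5,0,0,0,0,0.9,0,0,0,0,0,0,0,0])

```text
clock: 21.32
tcp_pos: [0.521, -0.1752, 0.0597]
eef_rot: [-0.423, 0.567, -0.567, 0.423]
ft_force: [-0.1, -0.1, -0.2]
grip_width: 0.0004
```

>>> carry_out(motion=[0,0.4,0,0,0,0,0,0,0,0])

```text
clock: 21.58
tcp_pos: [0.521, -0.1753, 0.0595]
eef_rot: [0.423, -0.567, 0.567, -0.423]
ft_force: [0.1, -0.1, 1.0]
grip_width: 0.0005
```

>>> carry_out(motion=[0,0.4,0,0,0,0,0,0,0,0])

```text
clock: 21.82
tcp_pos: [0.521, -0.1753, 0.0592]
eef_rot: [0.423, -0.567, 0.567, -0.423]
ft_force: [-0.7, 0.1, 3.1]
grip_width: 0.0006
```

>>> carry_out(motion=[0,0.3,0,0,0,0,0,0,0,0])

```text
clock: 22.08
tcp_pos: [0.5211, -0.1753, 0.059]
eef_rot: [0.423, -0.567, 0.567, -0.423]
ft_force: [-0.9, 0.1, 6.1]
grip_width: 0.0003
```

>>> carry_out(motion=[0,0,1,0,0,0,0,1,0,0,0,0,1,0,0])

```text
clock: 22.45
tcp_pos: [0.5232, -0.176, 0.0592]
eef_rot: [-0.423, 0.567, -0.566, 0.423]
ft_force: [-5.9, 1.8, 14.2]
grip_width: 0.0004
```

>>> carry_out(motion=[0,-0.5,0,0,0,0,-0.1,1,0,0,0,0,1,0,0])

```text
clock: 22.82
tcp_pos: [0.5253, -0.1766, 0.0597]
eef_rot: [-0.423, 0.567, -0.566, 0.423]
ft_force: [-3.8, 1.9, 10.8]
grip_width: 0.0005
```

>>> carry_out(motion=[0,-0.35,1,0,0,0,-0.05,1,0,0,0,-0.05,1,0,0])

```text
clock: 23.2
tcp_pos: [0.5282, -0.1775, 0.06]
eef_rot: [-0.423, 0.567, -0.567, 0.423]
ft_force: [-3.1, 1.0, 7.4]
grip_width: 0.0006
```

>>> carry_out(motion=[0,-0.03,1,0,0,0,-0.03,1,0,0,0,-0.03,1,0,0])

```text
clock: 23.58
tcp_pos: [0.5311, -0.1784, 0.0601]
eef_rot: [-0.423, 0.567, -0.567, 0.423]
ft_force: [-3.3, 2.0, 7.6]
grip_width: 0.0005
```

>>> carry_out(motion=[0,-0.03,1,0,0,0,-0.03,1,0,0,0,-0.02,1,0,0])

```text
clock: 23.95
tcp_pos: [0.5339, -0.1792, 0.0601]
eef_rot: [-0.423, 0.567, -0.567, 0.423]
ft_force: [-2.4, 0.7, 6.3]
grip_width: 0.0004
```

```bash
python3 -c "
from h import *
look('d3')"
```

```text
t 23.95 tcp [ 0.5339 -0.1792  0.0601] jaw -16.6 tilt [-0.    -1.    -0.001] F [-2.42  0.69  6.28] w 0.0004 q [-0.27  0.39  0.62  1.83 -0.27  1.    0.17]
shift mm [ 0.7 10.1 -4.9]
t 24.0 tcp [ 0.5341 -0.1793  0.0601] jaw -16.6 tilt [-0.    -1.    -0.001] F [-1.48  1.26  6.35] w 0.0006 q [-0.27  0.39  0.62  1.83 -0.27  1.    0.17]
```

View pics/d3.png

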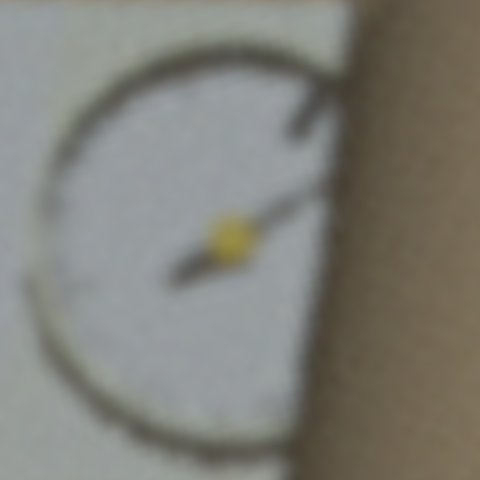

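>>> carry_out(motion=[0,0,1,0,0,0,0,1,0,0,0,0,1,0,0,0,-3,0,0,0,0,0,-8,0,0,0,0,-8,0,0,0,1.5,0,0,0,0,0.8,0,0,0,0,0,0,0,0])

```text
clock: 25.12
tcp_pos: [0.5219, -0.1755, 0.0605]
eef_rot: [-0.423, 0.567, -0.567, 0.423]
ft_force: [0.2, 0.3, -0.0]
grip_width: 0.0005
```

```bash
python3 -c "
from h import *
look('d4')"
```

```text
t 25.12 tcp [ 0.5219 -0.1755  0.0605] jaw -16.6 tilt [ 0. -1. -0.] F [ 0.24  0.33 -0.03] w 0.0005 q [-0.28  0.37  0.62  1.87 -0.25  0.99  0.16]
shift mm [ 0.8 10.5  7.7]
t 25.18 tcp [ 0.5219 -0.1756  0.0606] jaw -16.6 tilt [ 0. -1. -0.] F [-0.07  0.31  0.93] w 0.0009 q [-0.28  0.37  0.62  1.87 -0.25  0.99  0.16]
```

View pics/d4.png

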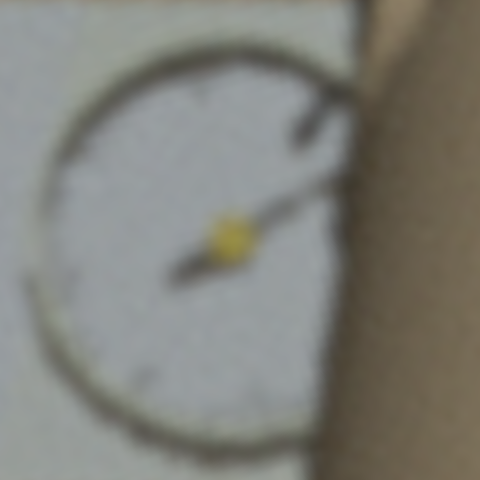

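>>> carry_out(motion=[0,0.4,0,0,0,0,0,0,0,0])

```text
clock: 25.42
tcp_pos: [0.5219, -0.1756, 0.0603]
eef_rot: [0.423, -0.567, 0.567, -0.423]
ft_force: [1.1, 0.1, 0.9]
grip_width: 0.0003
```

>>> carry_out(motion=[0,0.4,0,0,0,0,0,0,0,0])

```text
clock: 25.68
tcp_pos: [0.5219, -0.1756, 0.06]
eef_rot: [0.423, -0.567, 0.567, -0.423]
ft_force: [-0.8, -0.2, 2.3]
grip_width: 0.0004
```

>>> carry_out(motion=[0,0.2,0,0,0,0,0,1,0,0,0,0,1,0,0])

```text
clock: 26.05
tcp_pos: [0.5232, -0.176, 0.0597]
eef_rot: [-0.423, 0.567, -0.566, 0.423]
ft_force: [-4.6, 1.4, 8.4]
grip_width: -0.0
```

>>> carry_out(motion=[0,-0.1,1,0,0,0,0,1,0,0,0,0,1,0,0])

```text
clock: 26.42
tcp_pos: [0.5265, -0.177, 0.0601]
eef_rot: [-0.423, 0.567, -0.567, 0.423]
ft_force: [-4.9, 0.8, 8.9]
grip_width: 0.0005
```

>>> carry_out(motion=[0,-0.1,1,0,0,0,0,1,0,0,0,0,1,0,0])

```text
clock: 26.8
tcp_pos: [0.5293, -0.1779, 0.0601]
eef_rot: [-0.423, 0.567, -0.567, 0.423]
ft_force: [-2.6, 0.6, 7.1]
grip_width: 0.0004
```

>>> carry_out(motion=[0,0,1,0,0,0,0,1,0,0,0,0,1,0,0])

```text
clock: 27.18
tcp_pos: [0.5322, -0.1787, 0.0601]
eef_rot: [-0.423, 0.567, -0.567, 0.423]
ft_force: [-3.2, 1.0, 6.4]
grip_width: 0.0003
```

```bash
python3 -c "
from h import *
look('d5')"
```

```text
t 27.18 tcp [ 0.5322 -0.1787  0.0601] jaw -16.6 tilt [-0.    -1.    -0.001] F [-3.2   0.96  6.42] w 0.0003 q [-0.27  0.39  0.62  1.84 -0.27  1.    0.17]
shift mm [ 0.7 10.1 -3.1]
t 27.23 tcp [ 0.5323 -0.1787  0.0601] jaw -16.6 tilt [-0. -1. -0.] F [-2.88  0.32  6.34] w 0.0003 q [-0.27  0.39  0.62  1.84 -0.27  1.    0.17]
```

View pics/d5.png

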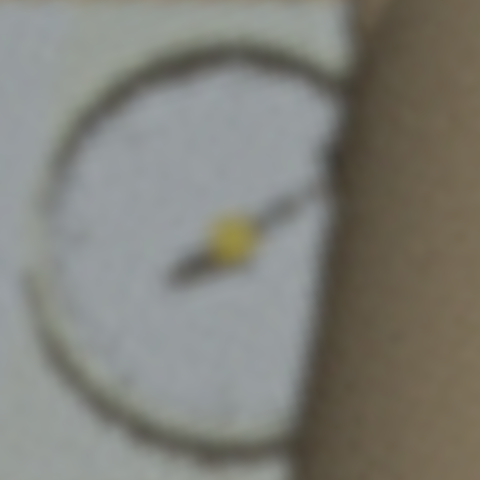

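>>> carry_out(motion=[0,0.05,1,0,0,0,0.03,1,0,0,0,0.05,1,0,0,0,0.05,1,0,0])

```text
clock: 27.72
tcp_pos: [0.536, -0.1799, 0.0598]
eef_rot: [-0.423, 0.567, -0.567, 0.423]
ft_force: [-3.1, 0.7, 5.5]
grip_width: 0.0006
```

>>> carry_out(motion=[0,-3,0,0,0,0,-20,0,0,0,30,-35,0,0,0,50,0,0,0,0,20,0,0,0,0,0,0,0,0,0])

```text
clock: 28.48
tcp_pos: [0.5069, -0.2773, 0.1178]
eef_rot: [0.422, -0.567, 0.568, -0.422]
ft_force: [0.2, 0.4, -0.5]
grip_width: 0.0004
```

```bash
python3 -c "
from h import *
st()
a=capture('side')[:,:,::-1].copy();b=capture('top')[:,:,::-1].copy()
cv2.imwrite('pics/full_side.png',a);cv2.imwrite('pics/full_top.png',b)
cv2.imwrite('pics/d6.png',np.hstack([rect('side',a,n=400),rect('top',b,n=400)]))
z=cv2.imread('pics/top0.png');y=cv2.imread('pics/side0.png')
cv2.imwrite('pics/d00.png',np.hstack([rect('side',y,n=400),rect('top',z,n=400)]))
"
```

```text
t 28.48 tcp [ 0.5069 -0.2773  0.1178] jaw -16.7 tilt [ 0.001 -1.     0.   ] F [ 0.23  0.37 -0.47] w 0.0004 q [-0.14  0.36  0.68  1.75 -0.25  1.12  0.33]
```

View pics/d6.png

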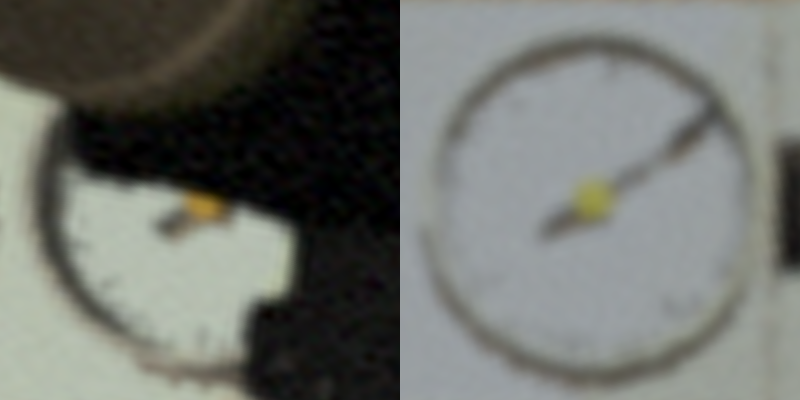

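View pics/d00.png

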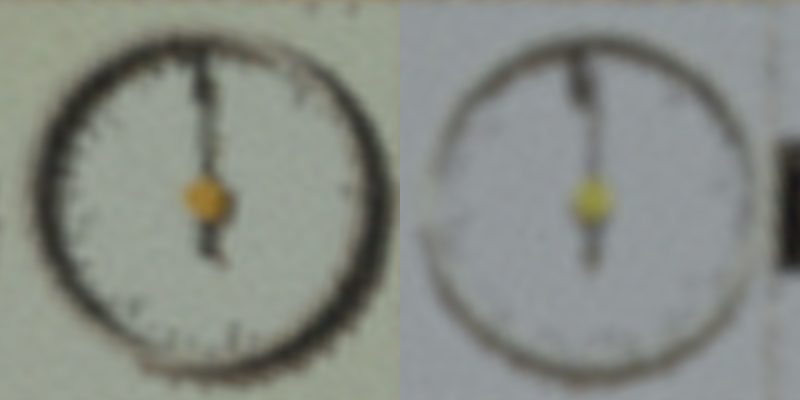

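```bash
python3 -c "
from h import *
b=cv2.imread('pics/full_top.png')
r=rect('top',b,n=1000,half=.052); cv2.imwrite('pics/d7.png',r[100:700,400:1000])
# polar profile about hub
hub=np.array([590-400,201])
for nm in('full_top','top0'):
  r=cv2.cvtColor(rect('top',cv2.imread('pics/'+nm+'.png'),n=400),cv2.COLOR_BGR2GRAY).astype(np.float32)
  for c0 in((190,201),(191,205)):
   for rad in (20,27,35,41,43,46):
    R=rad/0.3; t=np.arange(-.4,1.4,.01)
    v=cv2.remap(r,(c0[0]+R*np.sin(t)).astype(np.float32)[None],(c0[1]-R*np.cos(t)).astype(np.float32)[None],cv2.INTER_LINEAR)[0]
    w=np.clip(np.median(v)-15-v,0,None)
    print(nm,c0,rad,'cent',round((w*t).sum()/max(w.sum(),1e-6),3),'rng',t[w>0][[0,-1]].round(2) if (w>0).any() else '',v.min())
"
```

```text
full_top (190, 201) 20 cent 1.037 rng [0.9  1.18] 128.41992
full_top (190, 201) 27 cent 1.034 rng [0.9  1.17] 116.02344
full_top (190, 201) 35 cent 0.983 rng [0.84 1.14] 81.0
full_top (190, 201) 41 cent 0.963 rng [0.86 1.07] 87.63672
full_top (190, 201) 43 cent 0.777 rng [-0.4   1.03] 83.78125
full_top (190, 201) 46 cent 0.944 rng [0.93 0.97] 78.4375
full_top (191, 205) 20 cent 0.976 rng [0.83 1.12] 127.21582
full_top (191, 205) 27 cent 0.992 rng [0.86 1.13] 117.9375
full_top (191, 205) 35 cent 0.952 rng [0.81 1.1 ] 81.09375
full_top (191, 205) 41 cent 0.938 rng [0.83 1.05] 88.0
full_top (191, 205) 43 cent 0.912 rng [-0.4   1.03] 85.37695
full_top (191, 205) 46 cent 0.923 rng [0.87 0.98] 77.0
top0 (190, 201) 20 cent 0.047 rng [-0.07  0.18] 123.0
top0 (190, 201) 27 cent -0.007 rng [-0.17  0.16] 112.0
top0 (190, 201) 35 cent -0.072 rng [-0.24  0.1 ] 71.0
top0 (190, 201) 41 cent -0.099 rng [-0.26  0.04] 77.39551
top0 (190, 201) 43 cent -0.125 rng [-0.4   0.03] 66.53125
top0 (190, 201) 46 cent -0.098 rng [-0.17 -0.04] 68.71875
top0 (191, 205) 20 cent 0.038 rng [-0.08  0.16] 124.375
top0 (191, 205) 27 cent 0.011 rng [-0.13  0.14] 119.0
top0 (191, 205) 35 cent -0.077 rng [-0.24  0.09] 70.0
top0 (191, 205) 41 cent -0.092 rng [-0.23  0.06] 79.96875
top0 (191, 205) 43 cent -0.108 rng [-0.26  0.02] 73.0625
top0 (191, 205) 46 cent -0.12 rng [-0.28 -0.02] 64.86328
```

View pics/d7.png

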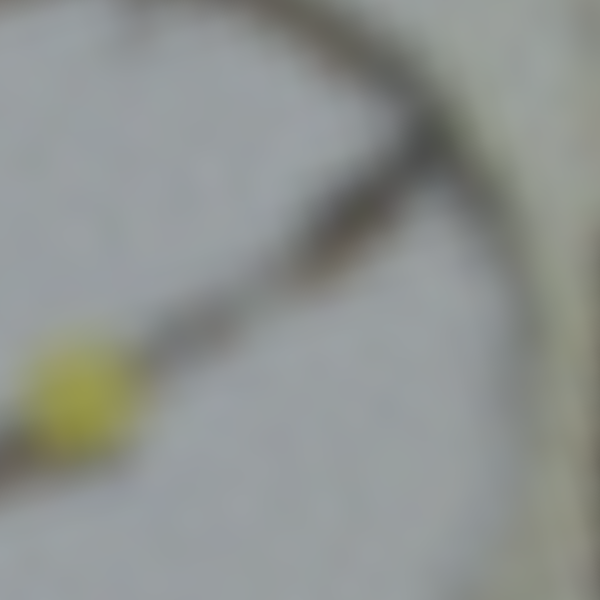

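>>> carry_out(motion=[30,-30,0,0,0,45,-30,0,0,0,35,0,0,0,0,0,0,0,0,0,0,0,0,0,0])

```text
clock: 29.2
tcp_pos: [0.4773, -0.3793, 0.1771]
eef_rot: [-0.423, 0.567, -0.566, 0.424]
ft_force: [0.2, -0.4, 0.1]
grip_width: 0.0002
```

```bash
python3 -c "
from h import *
st()
a=np.mean([capture('side')[:,:,::-1].astype(float) for i in range(4)],0);b=np.mean([capture('top')[:,:,::-1].astype(float) for i in range(4)],0)
a=a.astype(np.uint8);b=b.astype(np.uint8)
cv2.imwrite('pics/fs2.png',a);cv2.imwrite('pics/ft2.png',b)
cv2.imwrite('pics/d8.png',np.hstack([rect('side',a,n=400),rect('top',b,n=400)]))
"
```

```text
t 29.2 tcp [ 0.4773 -0.3793  0.1771] jaw -16.4 tilt [-0.001 -1.    -0.001] F [ 0.16 -0.37  0.1 ] w 0.0002 q [ 0.03  0.39  0.73  1.6  -0.27  1.26  0.52]
```

View pics/d8.png

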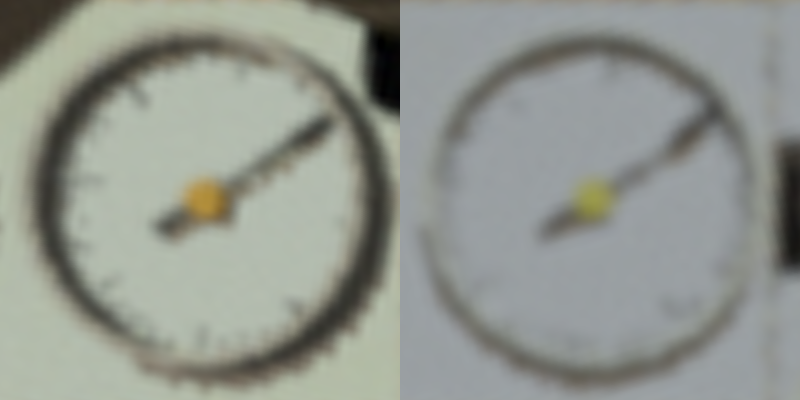

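```bash
cat >> h.py <<'E'
def lat(c,im,prior=1.0):
    # rectify with direction prior up; per-row dark centroid across, in mm
    g=cv2.cvtColor(im,cv2.COLOR_BGR2GRAY).astype(np.float32)
    d=np.cos(prior)*SX-np.sin(prior)*SY; t=-np.sin(prior)*SX-np.cos(prior)*SY
    r=np.arange(-20,48,1.)*1e-3; l=np.arange(-12,12.01,.25)*1e-3
    P=HUB+r[:,None,None]*d+l[None,:,None]*t
    uv=proj(c,P.reshape(-1,3)).reshape(len(r),len(l),2).astype(np.float32)
    v=cv2.remap(g,uv[...,0],uv[...,1],cv2.INTER_CUBIC)
    out=[]
    for i in range(len(r)):
        b=np.percentile(v[i],70); w=np.clip(b-12-v[i],0,None); m=(np.abs(l-l[w.argmax()])<.006)
        w=w*m
        out.append((r[i]*1e3,(w*l).sum()/max(w.sum(),1e-9)*1e3,w.sum()))
    return np.array(out),v
E
python3 -c "
from h import *
for c,f in(('side','fs2'),('top','ft2')):
  o,v=lat(c,cv2.imread('pics/'+f+'.png'))
  print(c);print(' '.join(f'{a:.0f}:{b:.2f}({w:.0f})' for a,b,w in o[::2]))
  u=cv2.resize(np.clip(v,0,255).astype(np.uint8)[::-1],None,fx=6,fy=8,interpolation=cv2.INTER_CUBIC); cv2.imwrite('pics/l_'+c+'.png',u)
import numpy as np
a=cv2.imread('pics/l_side.png');b=cv2.imread('pics/l_top.png');cv2.imwrite('pics/l.png',np.hstack([a,b])[:590][:, :800] if a.shape[1]*2<=800 else cv2.resize(np.hstack([a,b]),(800,540)))
"
```

```text
side
-20:0.00(0) -18:0.32(27) -16:1.11(790) -14:1.83(1787) -12:2.09(2343) -10:2.13(2276) -8:2.14(2155) -6:2.39(1974) -4:2.76(1619) -2:3.86(1130) 0:5.66(878) 2:6.70(947) 4:6.38(1515) 6:5.27(1712) 8:3.50(1932) 10:2.87(1595) 12:2.82(1542) 14:2.97(1309) 16:2.58(1012) 18:2.32(1001) 20:2.67(1384) 22:2.27(1482) 24:2.03(1430) 26:2.45(1465) 28:2.35(1545) 30:1.89(1454) 32:1.69(1737) 34:1.63(2219) 36:1.66(2560) 38:1.76(2730) 40:1.71(2657) 42:1.33(2339) 44:1.12(1766) 46:0.97(877)
top
-20:-0.28(349) -18:-0.50(721) -16:-0.51(1017) -14:-0.37(1144) -12:-0.25(1215) -10:0.18(1223) -8:0.86(1049) -6:1.92(746) -4:3.14(468) -2:4.08(251) 0:3.69(67) 2:0.21(101) 4:-0.15(310) 6:-0.31(454) 8:-0.57(474) 10:-0.70(508) 12:-0.61(543) 14:-0.41(533) 16:-0.47(418) 18:-0.43(264) 20:-0.32(264) 22:-0.41(364) 24:-0.22(524) 26:-0.38(895) 28:-0.78(1252) 30:-1.28(1489) 32:-1.73(1655) 34:-2.02(1620) 36:-2.40(1461) 38:-2.70(1210) 40:-3.05(890) 42:-3.51(653) 44:-3.82(337) 46:-4.46(20)
```

View pics/l.png

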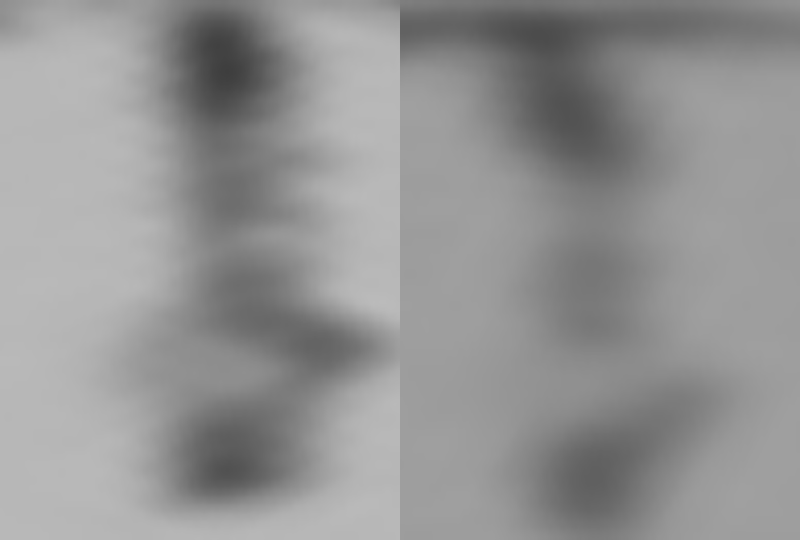

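```bash
python3 -c "
from h import *
for c in('top','side'):
  for t in('zero_mark','pointer_tip'):
    print(c,t,[(d['position'].round(4) if hasattr(d['position'],'round') else d['position'],round(d['conf'],2)) for d in tip_of(c,t)[:2]])
st(SLOT-0.001*SY-0.002*SX+[0,0,.0115])"
```

```text
top zero_mark [([0.5635, -0.1554, 0.0614], 0.58)]
top pointer_tip [([0.5621, -0.1514, 0.0581], 0.53), ([0.5307, -0.1756, 0.0476], 0.46)]
side zero_mark [([0.5618, -0.1521, 0.0554], 0.75)]
side pointer_tip [([0.5607, -0.1505, 0.059], 0.4)]
t 29.8 tcp [ 0.4763 -0.3811  0.1776] jaw -16.6 tilt [-0. -1.  0.] F [-0.07  0.3  -0.29] w 0.0005 q [ 0.03  0.39  0.73  1.6  -0.27  1.26  0.52]
shift mm [-208.2  116.2   -9.2]
```

>>> carry_out(motion=[-30,0,-9,0,0,-55,0,0,0,0,-55,10,0,0,0,-48,30,0,0,0,-20,40,0,0,0,0,25,0,0,0,0,10,0,0,0,0,0,0,0,0,0,0,0,0,0])

```text
clock: 30.92
tcp_pos: [0.5276, -0.1798, 0.0638]
eef_rot: [0.422, -0.567, 0.567, -0.423]
ft_force: [-0.7, -0.2, 0.7]
grip_width: 0.0003
```

```bash
python3 -c "
from h import *
st(SLOT)"
```

```text
t 30.93 tcp [ 0.5276 -0.1798  0.0638] jaw -16.6 tilt [-0.    -1.     0.002] F [-0.75 -0.18  0.71] w 0.0003 q [-0.27  0.37  0.62  1.85 -0.26  1.    0.16]
shift mm [-1.7 13.8  0.9]
```

>>> carry_out(motion=[0,1.5,0,0,0,0,1.3,0,0,0,0,0,0,0,0])

```text
clock: 31.3
tcp_pos: [0.5272, -0.1793, 0.0601]
eef_rot: [0.423, -0.567, 0.567, -0.423]
ft_force: [0.8, 0.2, 1.4]
grip_width: 0.0006
```

>>> carry_out(motion=[0,0.3,0,0,0,0,0,0,0,0])

```text
clock: 31.55
tcp_pos: [0.5273, -0.1793, 0.06]
eef_rot: [0.423, -0.567, 0.567, -0.423]
ft_force: [-0.8, -0.1, 4.7]
grip_width: 0.0004
```

>>> carry_out(motion=[0,0.2,0,0,0,0,0,0,0,0])

```text
clock: 31.8
tcp_pos: [0.5273, -0.1793, 0.0599]
eef_rot: [0.423, -0.567, 0.567, -0.423]
ft_force: [-1.8, 0.7, 6.8]
grip_width: 0.0003
```

Press is right (6.8 N); roll about 2 mm.

>>> carry_out(motion=[0,0,0.8,0,0,0,0,0.8,0,0,0,0,0.8,0,0,0,0,0,0,0])

```text
clock: 32.3
tcp_pos: [0.5293, -0.1799, 0.0598]
eef_rot: [-0.423, 0.567, -0.567, 0.423]
ft_force: [-2.3, -0.3, 7.2]
grip_width: 0.0003
```

Moved 2.1 mm under contact. Lift and look again.

>>> carry_out(motion=[0,-3,0,0,0,0,-20,0,0,0,20,-35,0,0,0,50,-30,0,0,0,55,-30,0,0,0,55,0,0,0,0,30,0,0,0,0,0,0,0,0,0,0,0,0,0,0,0,0,0,0,0])

```text
clock: 33.55
tcp_pos: [0.4703, -0.3796, 0.1771]
eef_rot: [-0.423, 0.567, -0.566, 0.424]
ft_force: [-0.3, -0.0, 0.5]
grip_width: 0.0007
```

```bash
python3 -c "
from h import *
st()
a=np.mean([capture('side')[:,:,::-1].astype(float) for i in range(4)],0);b=np.mean([capture('top')[:,:,::-1].astype(float) for i in range(4)],0)
a=a.astype(np.uint8);b=b.astype(np.uint8)
cv2.imwrite('pics/fs3.png',a);cv2.imwrite('pics/ft3.png',b)
cv2.imwrite('pics/d9.png',np.hstack([rect('side',a,n=400),rect('top',b,n=400)]))
for c,f in(('side','fs3'),('top','ft3')):
  o,v=lat(c,cv2.imread('pics/'+f+'.png'))
  print(c);print(' '.join(f'{a:.0f}:{b:.2f}({w:.0f})' for a,b,w in o[::2]))
for c in('top','side'):
  for t in('zero_mark','pointer_tip'):
    print(c,t,[(np.round(d['position'],4),round(d['conf'],2)) for d in tip_of(c,t)[:2]])
"
```

```text
t 33.55 tcp [ 0.4703 -0.3796  0.1771] jaw -16.4 tilt [-0.001 -1.    -0.   ] F [-0.29 -0.02  0.54] w 0.0007 q [ 0.02  0.38  0.74  1.61 -0.26  1.26  0.52]
side
-20:0.00(0) -18:-0.03(23) -16:1.15(743) -14:1.84(1728) -12:2.08(2273) -10:2.15(2202) -8:2.15(2138) -6:2.39(1935) -4:2.77(1580) -2:3.96(1070) 0:5.81(835) 2:6.81(949) 4:6.40(1553) 6:4.35(1813) 8:3.36(2020) 10:2.81(1641) 12:2.76(1499) 14:2.89(1299) 16:2.55(1007) 18:2.28(983) 20:2.65(1445) 22:2.30(1491) 24:2.04(1392) 26:2.47(1416) 28:2.42(1492) 30:2.04(1486) 32:2.17(1676) 34:2.55(2062) 36:2.82(2354) 38:2.99(2527) 40:3.00(2413) 42:2.94(2071) 44:2.67(1598) 46:2.80(831)
top
-20:-0.33(392) -18:-0.42(751) -16:-0.49(999) -14:-0.38(1117) -12:-0.22(1233) -10:0.20(1245) -8:0.80(1073) -6:1.93(735) -4:3.21(428) -2:4.18(240) 0:3.65(83) 2:0.05(135) 4:-0.17(327) 6:-0.33(444) 8:-0.58(484) 10:-0.60(511) 12:-0.62(544) 14:-0.46(552) 16:-0.43(419) 18:-0.47(272) 20:-0.36(258) 22:-0.29(351) 24:-0.18(544) 26:-0.27(883) 28:-0.34(1212) 30:-0.45(1337) 32:-0.49(1308) 34:-0.46(1207) 36:-0.67(1081) 38:-1.09(1011) 40:-1.24(890) 42:-1.57(871) 44:-1.63(548) 46:-2.56(7)
top zero_mark [(array([ 0.5558, -0.1541,  0.0563]), 0.8)]
top pointer_tip [(array([ 0.5646, -0.1513,  0.0578]), 0.54)]
side zero_mark [(array([ 0.56  , -0.1518,  0.0541]), 0.97)]
side pointer_tip [(array([ 0.5582, -0.1535,  0.0619]), 0.62)]
```

View pics/d9.png

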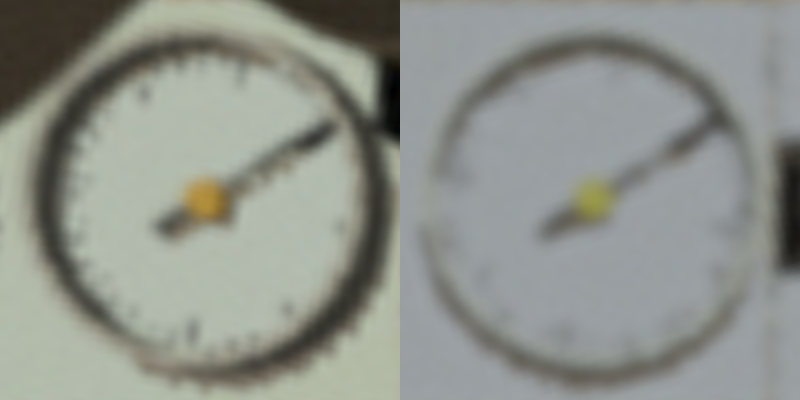

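```bash
python3 -c "
from h import *
for c,f in(('side','side0'),('top','top0')):
  o,v=lat(c,cv2.imread('pics/'+f+'.png'),prior=0.)
  print(c);print(' '.join(f'{a:.0f}:{b:.2f}({w:.0f})' for a,b,w in o[::2]))
  cv2.imwrite('pics/k_'+c+'.png',cv2.resize(np.clip(v,0,255).astype(np.uint8)[::-1],(390,560),interpolation=cv2.INTER_CUBIC))
cv2.imwrite('pics/k.png',np.hstack([cv2.imread('pics/k_side.png'),cv2.imread('pics/k_top.png')]))
"
```

```text
side
-20:6.37(232) -18:4.43(809) -16:3.15(1537) -14:2.60(1693) -12:2.67(1693) -10:3.02(1774) -8:3.42(2048) -6:4.90(1910) -4:6.42(1501) -2:6.99(1284) 0:7.05(1062) 2:6.48(714) 4:4.26(733) 6:3.50(923) 8:2.88(931) 10:2.46(937) 12:2.59(876) 14:2.88(973) 16:2.62(937) 18:2.63(912) 20:2.47(810) 22:2.18(746) 24:2.43(811) 26:2.54(925) 28:2.36(1213) 30:1.71(1827) 32:1.34(2149) 34:1.36(2218) 36:1.06(1827) 38:0.46(1212) 40:-0.75(1092) 42:-1.72(1066) 44:-1.83(608) 46:-6.14(258)
top
-20:-2.36(315) -18:-2.45(595) -16:-2.38(697) -14:-2.15(706) -12:-2.15(720) -10:-2.11(862) -8:-2.32(1074) -6:-2.52(966) -4:-3.06(568) -2:-4.45(191) 0:-4.29(1) 2:-2.21(7) 4:-1.72(64) 6:-1.89(164) 8:-2.08(210) 10:-2.07(246) 12:-1.88(253) 14:-1.69(197) 16:-1.75(187) 18:-1.74(198) 20:-1.87(237) 22:-1.67(234) 24:-1.80(270) 26:-2.84(507) 28:-3.99(1010) 30:-4.74(1553) 32:-5.19(1881) 34:-5.35(2065) 36:-5.56(1899) 38:-6.08(1549) 40:-6.87(1162) 42:-7.55(865) 44:-7.85(410) 46:-6.54(8)
```

View pics/k.png

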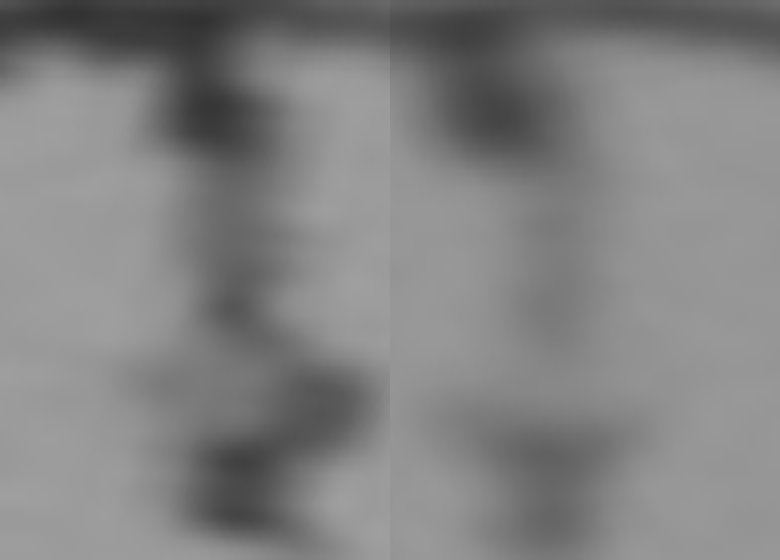

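```bash
python3 -c "
from h import *
st(SLOT-0.002*SX+[0,0,.0125])"
```

```text
t 34.15 tcp [ 0.4694 -0.3811  0.1773] jaw -16.6 tilt [-0. -1. -0.] F [ 0.87 -0.67 -0.02] w 0.0003 q [ 0.03  0.38  0.74  1.61 -0.26  1.26  0.52]
shift mm [-211.1  114.8   -2.6]
```

>>> carry_out(motion=[-30,0,-2.6,0,0,-55,0,0,0,0,-55,10,0,0,0,-50,30,0,0,0,-20,40,0,0,0,0,24,0,0,0,0,10,0,0,0,0,0,0,0,0,0,0,0,0,0,0,0,0,0,0])

```text
clock: 35.4
tcp_pos: [0.5273, -0.1793, 0.0642]
eef_rot: [0.422, -0.567, 0.567, -0.423]
ft_force: [-0.0, -0.6, -0.2]
grip_width: 0.0007
```

>>> carry_out(motion=[0,1.5,0,0,0,0,1.3,0,0,0,0,0,0,0,0])

```text
clock: 35.78
tcp_pos: [0.5268, -0.1789, 0.0604]
eef_rot: [-0.423, 0.567, -0.567, 0.423]
ft_force: [0.2, 0.5, 0.5]
grip_width: 0.0003
```

>>> carry_out(motion=[0,0.4,0,0,0,0,0,0,0,0])

```text
clock: 36.02
tcp_pos: [0.5269, -0.179, 0.0601]
eef_rot: [0.423, -0.567, 0.567, -0.423]
ft_force: [-0.1, -0.2, 0.4]
grip_width: 0.0002
```

>>> carry_out(motion=[0,0.3,0,0,0,0,0,0,0,0])

```text
clock: 36.28
tcp_pos: [0.5269, -0.179, 0.06]
eef_rot: [-0.423, 0.567, -0.567, 0.423]
ft_force: [-1.9, 0.4, 4.0]
grip_width: 0.0003
```

>>> carry_out(motion=[0,0.25,0,0,0,0,0,0,0,0])

```text
clock: 36.52
tcp_pos: [0.5269, -0.179, 0.0598]
eef_rot: [-0.423, 0.567, -0.567, 0.423]
ft_force: [-2.7, 0.4, 6.8]
grip_width: 0.0006
```

>>> carry_out(motion=[0,0,0.6,0,0,0,0,0.6,0,0,0,0,0,0,0])

```text
clock: 36.9
tcp_pos: [0.528, -0.1793, 0.0598]
eef_rot: [-0.423, 0.567, -0.567, 0.423]
ft_force: [-2.2, 1.4, 6.7]
grip_width: 0.0
```

Moved 1.1 mm in contact. Retreat and check.

>>> carry_out(motion=[0,-3,0,0,0,0,-20,0,0,0,20,-35,0,0,0,50,-30,0,0,0,55,-30,0,0,0,55,0,0,0,0,30,0,0,0,0,0,0,0,0,0,0,0,0,0,0,0,0,0,0,0])

```text
clock: 38.15
tcp_pos: [0.469, -0.3791, 0.1773]
eef_rot: [-0.423, 0.567, -0.566, 0.424]
ft_force: [0.2, -0.4, 0.1]
grip_width: 0.0003
```

```bash
python3 -c "
from h import *
st()
a=np.mean([capture('side')[:,:,::-1].astype(float) for i in range(4)],0);b=np.mean([capture('top')[:,:,::-1].astype(float) for i in range(4)],0)
a=a.astype(np.uint8);b=b.astype(np.uint8)
cv2.imwrite('pics/fs4.png',a);cv2.imwrite('pics/ft4.png',b)
cv2.imwrite('pics/d10.png',np.vstack([np.hstack([rect('side',a,n=300),rect('top',b,n=300)]),cv2.resize(np.hstack([a,b]),(600,225))]))
for c,f in(('side','fs4'),('top','ft4')):
  o,v=lat(c,cv2.imread('pics/'+f+'.png'))
  print(c);print(' '.join(f'{a:.0f}:{b:.2f}' for a,b,w in o[30::2]))
"
```

```text
t 38.15 tcp [ 0.469  -0.3791  0.1773] jaw -16.4 tilt [-0.001 -1.    -0.   ] F [ 0.16 -0.39  0.09] w 0.0003 q [ 0.02  0.37  0.74  1.62 -0.26  1.25  0.52]
side
10:2.81 12:2.79 14:2.97 16:2.55 18:2.31 20:2.66 22:2.31 24:2.11 26:2.49 28:2.42 30:2.08 32:2.32 34:3.05 36:3.40 38:3.55 40:3.41 42:3.24 44:3.20 46:3.03
top
10:-0.65 12:-0.61 14:-0.44 16:-0.43 18:-0.36 20:-0.34 22:-0.44 24:0.01 26:0.36 28:0.63 30:0.72 32:0.57 34:0.44 36:0.45 38:0.34 40:-0.01 42:-0.70 44:-1.24 46:0.00
```

View pics/d10.png

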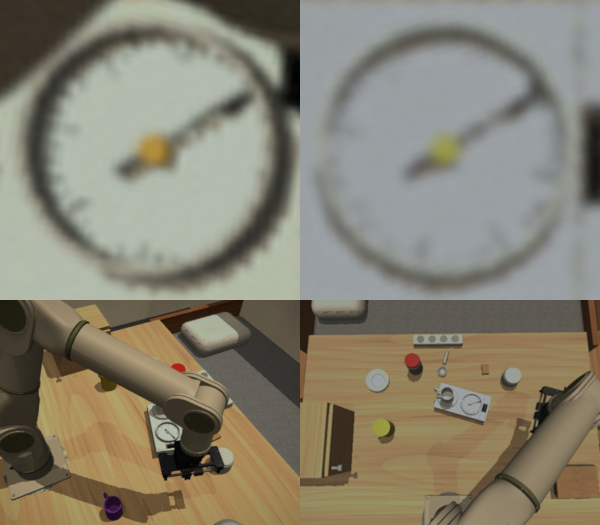

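```bash
python3 -c "
from plant import *
print(finish_job()); print(observe()['clock'])"
```

```text
the job is handed in; nothing more can be done
None
the job is handed in; nothing more can be done
```

The white mug stands on the platform, let go, and the dial's zero bar is under the pointer tip to within about 1 mm by my measurements. The job is handed in at about 38.6 s of the 72 s; no verdict was given.

- **Mug:** I lowered it until the pointer began to turn, then released it. The last pictures show it still standing on the platform, with the pointer settled.
- **Thumbwheel:** It took three strokes and two small corrections, after finding the wheel's top by feel about 9 mm above the slot. I aimed for 5–9 N of press. It went above that a few times, with the highest reading 14.2 N, still under the 20 N limit.
- **Zero bar:** After allowing for the dial lying about 3 mm below the pointer, the top camera puts the bar 0.25 mm ahead of the tip and the side camera 0.7 mm behind. They disagree by about 1 mm, but both are inside the 2.5 mm limit. The point-finding networks were too noisy to help with this, so I did not use them for the final alignment.
- **Robot and shelf:** At hand-in the gripper was clear of everything and the wrist force was near zero. Nothing else on the shelf looked moved in the last pictures, though I did not measure those positions.

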